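# Hang the flat file back in the bench rack

### The job

Pick up the flat file by the ball on the end of its handle and lift it clear of the bench held level, without dragging its tip; then ease your grip until the blade swings down to hang plumb from your fingers, and clamp the ball firmly again. Slip the hanging file into the empty notch of the tool rack, lower it until the shoulder of its handle rests on the rail, and let go. Leave the other tools in the rack, the sanding block and the miniatures (bookcase, kettle, sled) where they are.

Things in the scene. Friction and masses are not known exactly. Their poses are not given: they have to be found in the camera images.
- file: 4-inch flat file, 58 g (varies a fifth), 202 mm long: walnut handle ending in a 24 mm ball, brass ferrule, steel blade 100 x 12 x 3.5. Origin: centre of the ball, 20 mm up at the start; +x runs along the file to the tip (6 deg down as it lies), z is normal to the flats. Centre of mass at x = 100 mm. Pinched by the ball, 30 N holds it level, at 15 N it turns, at 3 N it hangs within 6 deg of plumb; clamp it with 15 N or more.
- file_shoulder (a point): Flat end of the file's handle, 74 mm from the ball's centre towards the tip, on the axis. The handle is 16 mm thick just past the ball and 26 mm at this shoulder; beyond it the ferrule is 10 mm round and 16 mm long, then the blade begins.
- file_tip (a point): Tip of the file's blade on the axis, 190 mm from the ball's centre (116 mm beyond the shoulder).
- rack: Fixed plywood tool rack, 300 wide (its y), 100 deep, 145 tall: level rail 8 thick and 60 deep (30 either side of the origin in x) on two side cheeks over a 12 mm base board (x -45 to +55). Four notches 64 mm apart, open to the front (its -x); clear below the rail. Three hold a tool, one is empty. Origin: under the middle of the rail, on the bench.
- notch (a point): The hanging place in the empty notch, at the height of the rail's top (145 mm); axes as the rack. The notch is 16 mm wide in y; it runs from the rail's front edge at x = -30 mm (flared to 30 mm wide there) to its closed end at x = +8 mm. A round brown tag, 26 mm, on the base board below marks it. Which of the four notches it is varies.
- round_file: Round file hanging in the rack, orange handle 54 mm above the rail; origin on its axis at rail height. Leave alone.
- awl: Awl hanging in the rack, red handle 50 mm above the rail; origin on its axis at rail height. Leave alone.
- screwdriver: Screwdriver hanging in the rack, blue handle 56 mm above the rail; origin on its axis at rail height. Leave alone.
- bookcase: Unfinished basswood dollhouse bookcase, 100 wide, 37 deep, 180 tall; origin under its middle. Leave alone.
- kettle: Copper kettle miniature, 40 mm across and 43 tall; origin under its middle. Leave alone.
- sled: Red toy sled, 105 x 48 x 20 mm; origin under its middle. Leave alone.
- sanding_block: Cork sanding block, 70 x 40 x 26 mm; origin under its middle. Leave alone.
Mind the look-alikes: they are no part of the job. Leave any pink or turquoise look-alike of the file alone.

How it is judged:
On the way, in this order (a step that is already met when the one before it is completed fails the run):
1. the file, held by the ball (grasp point within 30 mm of its centre), is lifted clear of the bench (tip over 50 mm up) while within 35 degrees of level (height (world z) of file_tip above 0.05 m and distance between the grasp point and file below 0.03 m and angle between file's own x axis and vertical between 0.96 and 2.18 rad and contact force between the fingers and file above 1 N), for 0.2 s.
2. the file hangs by the ball, tip down and still, within 0.18 rad of plumb, its tip clear of the bench, with the ball clamped again (over 16 N, both fingers together) (angle between file's own x axis and vertical above 2.96 rad and height (world z) of file_tip above 0.02 m and distance between the grasp point and file below 0.03 m and contact force between the fingers and file above 16 N and angular speed of file below 0.5 rad/s), for 0.3 s.
3. the shoulder of the handle rests on the rail in the empty notch with the file still held (x of file_shoulder in the frame of notch between -0.017 and 0.012 m and y of file_shoulder in the frame of notch between -0.006 and 0.006 m and z of file_shoulder in the frame of notch between -0.004 and 0.004 m and contact force between file and rack above 0.2 N and contact force between the fingers and file above 1 N), for 0.1 s.
At the end, for the whole second after the job is handed in: the file hangs released and all but still (under 0.12 m/s), tip down and plumb within 0.12 rad in the empty notch: its shoulder on the rail within 4 mm in height, within 6 mm of the notch's middle line, and no more than 17 mm short of the hanging place (x of file_shoulder in the frame of notch between -0.017 and 0.012 m and y of file_shoulder in the frame of notch between -0.006 and 0.006 m and z of file_shoulder in the frame of notch between -0.004 and 0.004 m and angle between file's own x axis and vertical above 3.02 rad and linear speed of file below 0.12 m/s and contact force between the fingers and file below 0.05 N); the robot touches nothing.
It fails at once if another tool in the rack is shifted by over 12 mm (distance of any of round_file, awl, screwdriver from where it was at the start of the episode above 0.012 m).
It fails at once if the bookcase, kettle, sled or sanding block is shifted by over 15 mm (distance of any of bookcase, kettle, sled, sanding_block from where it was at the start of the episode above 0.015 m).
It also fails if it takes over 59 s, if anything falls off the work surface, if the arm or the gripper's body presses on something with over 40 N, if the wrist force passes 120 N, or if a joint passes its speed limit or range.

### The arm

A 6-joint arm with a two-finger parallel gripper is mounted at the origin on the work surface. World frame = base frame: x ahead of the robot, y to its left, z up, the work surface at z = 0. Lengths are in m, angles in rad, forces in N, time in s.
With the tool pointing down it reaches from about 0.425 to 0.925 m from the base axis. Payload 12.5 kg.
Tool frame: the origin (TCP) lies midway between the tips of the shut fingers; the grasp point (between the pads) lies 19 mm behind it; z points along the fingers, y is the line along which they close (so a half turn about z gives the same grasp; the last joint's range is limited). The gripper opens to 85 mm and grips with 20 to 120 N. Pads are 22 mm wide; open, the fingers measure 114 mm over their backs; the gripper's body (76 mm by 85 mm) begins 54 mm behind the grasp point. The pads swing forward as they close: fully open they stand 13 mm farther back than shut.
Start: joints at [1.042, 0.491, 1.559, -0, 1.092, -0.106], TCP at [0.256, 0.57, 0.205] pointing down, gripper open.
Joint ranges: [-3.1, 3.1], [-0.84, 2.19], [0.05, 2.79], [-1.13, 4.28], [0.06, 2.93], [-2.69, 2.69]. Speed limits (rad/s): [2.22, 2.22, 2.79, 3.14, 3.14, 3.14].

### API

Orientations are given as [roll, pitch, yaw] about the fixed x, y, z axes, in that order (R = Rz(yaw) Ry(pitch) Rx(roll)).
In Python, from bench import * gives the robot as it stands.
- The arm moves only by the shell command python3 -m creep 'ROWS' [FORCE]. ROWS is text: rows parted by semicolons, each of 7 numbers parted by spaces: the shift along the world's x, y, z in m, then the turn, a rotation vector about the world's x, y, z in degrees, then the gripper command: -1 is shut, 1 is fully open, values between are in proportion. A call has 1 to 12 rows; each row shifts and turns the commanded pose from where the row before left it; what a row does not reach is not made up. A row lasts 1/8 s, in which the tool goes at most 62.5 mm and 10.7 degrees, less where a joint would pass 70% of its speed; a pose out of reach is approached as far as the arm can. A call with a gripper value outside its range is refused whole. The fingers move at their own pace and stop on an object; FORCE is the grip in N (left out, the last holds). Time passes only in rows, so rows that do not move let the fingers close. It gives the time, the measured TCP pose, the force, the opening and the grip force at its end, in the units of the state.
- state(): the state, without advancing time (a new reading comes with each control period).
- grab_frame(name): name is "side" or "top" or "wrist"; returns a dict with "frame" (480x640x3 uint8, red, green, blue), "range_z" (480x640 float32, m along the optical axis (not along the pixel's ray), 0 where there is no reading), "K" (3x3 intrinsics, pixels), "k1" (the pictures are not rectified: a ray, as slopes to the right and down, at radius r is drawn at 1 + k1 r^2 times it, then the intrinsics apply), "extrinsics" (4x4, takes a point from world to camera coordinates). Camera axes: x right, y down, z forward; pixel columns grow to the right and rows downward; lengths in m; the calibration is good to about 2 mm. A picture is of the moment at which its call begins.
- close_job(): hands the job in; it is judged then, once.
Trained networks look in the newest picture that a camera, given by its name, has taken for a name from the list of things; names that differ only in an ending like _2 or _b are one class to them, and where a whole thing is asked for, a point or a joint stands for the part that bears it (a point fixed in the world has none). Each returns a list of dicts, best first, with "p" (0 to 1); they miss things now and then, are a little off and sometimes report something else, mostly with a low value. They report only what shows in the picture. A call takes as long as a camera call. They do not tell look-alikes from the thing itself.
- look_for(camera, query): "location" ([x, y, z] in m, in world coordinates, good to about 4 mm: the middle of the surface that is visible of it).
- spot_point(camera, query): "location" ([x, y, z] in m, in world coordinates, good to about 4 mm: a listed point, or the origin of a listed thing).
The state is a dict: "clock": time; "joints": joint angles; "joint_vel": joint speeds; "tau": joint torques, N m; "ee_pos": TCP position; "tcp_rot": TCP orientation; "force": force on the tool from outside, world axes, zero at the start; "torque": the same for the moment, N m; "width": opening from 0.0 (shut) to 1.0 (fully open); "grasp_force": force on a finger pad.
Only numpy, scipy, OpenCV 4.12 (cv2) and the standard library are available. Lean on these libraries where they do the work, as an engineer would, in place of code of your own. Each camera call takes 0.05 s, during which the arm holds its last target. There are 200 camera calls.

## Working session

There is one attempt and no reset: what is moved stays moved. The work goes in short steps, Python scripts to look and compute and a shell command to move; the robot and the scene stay as the last step left them, time stands still between calls to the robot, and variables do not carry over. Pictures are saved under pics/ and viewed, at most 10 in all, crops included, and the job is handed in when it is done.

```bash
mkdir -p pics; ls; cat > h.py <<'E'
from bench import *
import numpy as np, cv2
def world(f,u,v,z=None):
    K=f["K"];d=np.array([(u-K[0,2])/K[0,0],(v-K[1,2])/K[1,1]])
    s=d.copy()
    for _ in range(20): s=d/(1+f["k1"]*(s@s))
    T=f["extrinsics"];R=T[:3,:3];t=T[:3,3];ray=np.array([s[0],s[1],1.])
    c=-R.T@t
    if z is None:
        zz=f["range_z"][int(round(v)),int(round(u))];return R.T@(ray*zz-t)
    r=R.T@ray
    return c+r*(z-c[2])/r[2]
def proj(f,p):
    T=f["extrinsics"];q=T[:3,:3]@np.array(p)+T[:3,3];s=q[:2]/q[2]
    s=s*(1+f["k1"]*(s@s));K=f["K"];return [K[0,0]*s[0]+K[0,2],K[1,1]*s[1]+K[1,2]]
def save(f,n): cv2.imwrite("pics/"+n,f["frame"][:,:,::-1])
E
python3 - <<'E'
from h import *
np.set_printoptions(precision=3,suppress=True)
for c in("top","side"):
    f=grab_frame(c);save(f,c+"0.png")
    for q in("file","file_tip","file_shoulder","rack","notch"):
        for d in spot_point(c,q)[:3]:
            print(c,q,round(d["p"],2),np.round(d["location"],3),np.round(proj(f,d["location"])))
print(state())
E
```

```text
pics
top file 0.97 [0.339 0.038 0.021] [304. 299.]
top file 0.81 [0.342 0.167 0.02 ] [255. 299.]
top file 0.74 [0.466 0.182 0.014] [249. 252.]
top file_tip 0.86 [ 0.646  0.169 -0.001] [254. 187.]
top file_tip 0.81 [0.295 0.352 0.006] [186. 318.]
top file_tip 0.75 [ 0.521 -0.016 -0.002] [323. 230.]
top file_shoulder 0.91 [0.322 0.237 0.012] [229. 307.]
top file_shoulder 0.68 [0.536 0.181 0.015] [249. 226.]
top file_shoulder 0.62 [0.41  0.023 0.012] [309. 271.]
top rack 0.68 [ 0.543 -0.299  0.006] [427. 220.]
side file 0.97 [0.336 0.166 0.02 ] [216. 263.]
side file 0.83 [0.338 0.038 0.018] [248. 292.]
side file 0.77 [0.458 0.182 0.019] [260. 240.]
side file_tip 0.93 [ 0.519 -0.016 -0.004] [335. 278.]
side file_tip 0.88 [0.296 0.352 0.001] [164. 240.]
side file_tip 0.6 [ 0.648  0.179 -0.002] [326. 221.]
side file_shoulder 0.98 [0.322 0.238 0.014] [195. 253.]
side file_shoulder 0.76 [0.411 0.017 0.011] [284. 285.]
side file_shoulder 0.61 [0.538 0.178 0.009] [290. 232.]
side rack 0.82 [ 0.544 -0.298  0.002] [446. 345.]
{'clock': 0.6, 'joints': array([ 1.042,  0.491,  1.559,  0.   ,  1.092, -0.106]), 'joint_vel': array([ 0.001,  0.001, -0.   , -0.001, -0.001,  0.001]), 'tau': array([ -0.001, -61.801, -26.177,  -0.   ,   0.   ,  -0.   ]), 'ee_pos': array([0.256, 0.57 , 0.205]), 'tcp_rot': array([ 3.142, -0.   ,  2.719]), 'force': array([-0.283,  0.868, -0.668]), 'torque': array([-0.052, -0.085,  0.003]), 'grasp_force': 0.0, 'width': 1.001837919892164}
```

View pics/top0.png

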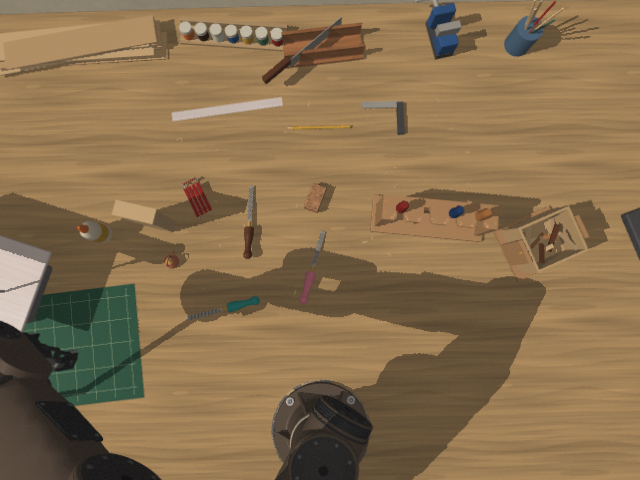

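View pics/side0.png

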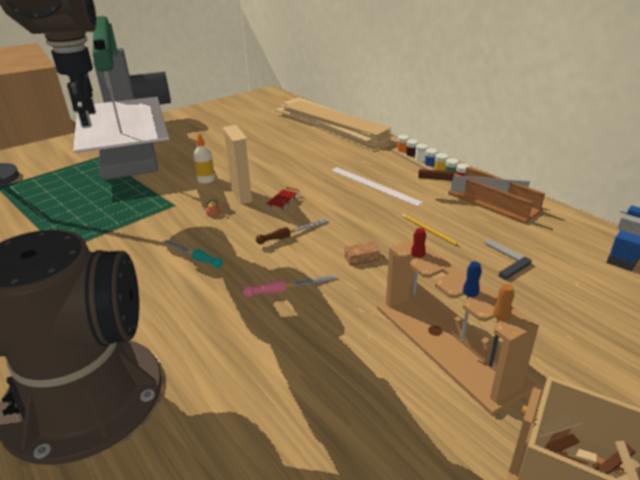

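The top view shows the real brown file with its ball near px (247,253) and tip near (252,187). The pink and turquoise look-alikes are at (305,300) and (255,299). In the rack, the tools are red (402,207), blue (457,212) and orange (485,214), so the empty notch is between red and blue. The side view agrees, with the brown tag at (435,330) and the ball at about (0.462, 0.182).

```bash
python3 -m creep '0.018 -0.0388 0.003 0 0 2.1 1;0.018 -0.0388 0.003 0 0 2.1 1;0.018 -0.0388 0 0 0 2.1 1;0.018 -0.0388 0 0 0 2.1 1;0.018 -0.0388 0 0 0 2.1 1;0.018 -0.0388 0 0 0 2.1 1;0.018 -0.0388 0 0 0 2.1 1;0.018 -0.0388 0 0 0 2.1 1;0.018 -0.0388 0 0 0 2.4 1;0.018 -0.0388 0 0 0 2.4 1;0 0 0 0 0 0 1;0 0 0 0 0 0 1' 60
python3 - <<'E'
from h import *
np.set_printoptions(precision=3,suppress=True)
f=grab_frame("wrist");save(f,"w1.png")
print(f["extrinsics"], state()["joints"])
for q in("file","file_tip","file_shoulder"):
  for d in spot_point("wrist",q)[:2]: print(q,round(d["p"],2),np.round(d["location"],4),np.round(proj(f,d["location"])))
for c in("top","side"):
  f=grab_frame(c)
  for q in("rack","notch","awl","screwdriver","round_file"):
    for d in spot_point(c,q)[:1]: print(c,q,round(d["p"],2),np.round(d["location"],4),np.round(proj(f,d["location"])))
E
```

```text
clock: 2.1
ee_pos: [0.4363, 0.1822, 0.2106]
tcp_rot: [3.141, -0.0, 3.095]
force: [0.6, -0.8, -0.4]
width: 1.001
grasp_force: 0.0
[[ 0.046  0.999  0.001 -0.202]
 [ 0.948 -0.044  0.315 -0.449]
 [ 0.315 -0.014 -0.949  0.251]
 [ 0.     0.     0.     1.   ]] [ 0.256  0.268  1.91   0.     0.963 -1.269]
file 0.93 [0.462 0.182 0.019] [314. 229.]
file 0.91 [0.336 0.169 0.023] [291.  86.]
file_tip 0.75 [ 0.651  0.171 -0.001] [311. 384.]
file_tip 0.71 [ 0.524 -0.022  0.003] [119. 290.]
file_shoulder 0.91 [0.414 0.01  0.011] [126. 185.]
file_shoulder 0.88 [0.322 0.237 0.01 ] [371.  65.]
top rack 0.77 [ 0.54  -0.296  0.002] [426. 221.]
top awl 0.47 [ 0.558 -0.206  0.144] [402. 206.]
top screwdriver 0.61 [ 0.541 -0.332  0.144] [454. 212.]
top round_file 0.65 [ 0.613  0.002 -0.   ] [315. 197.]
side rack 0.93 [ 0.544 -0.296  0.003] [445. 344.]
side awl 0.79 [ 0.553 -0.206  0.143] [418. 255.]
side screwdriver 0.74 [ 0.545 -0.33   0.144] [472. 291.]
side round_file 0.69 [ 0.535 -0.391  0.147] [501. 312.]
```

View pics/w1.png

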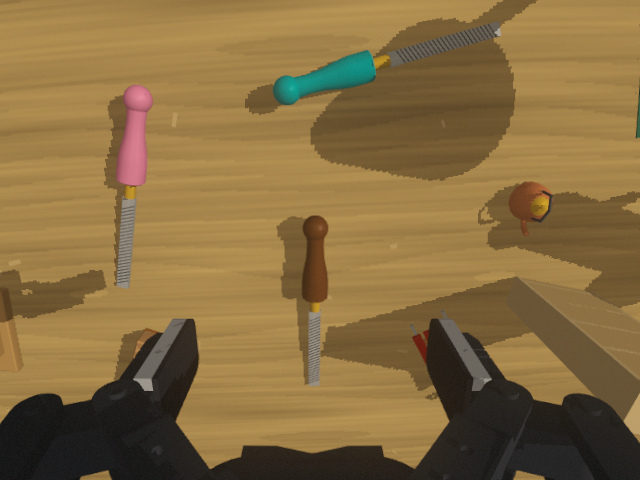

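The wrist view shows the brown file's ball at (315,229) and its tip at (314,384), with nothing under the fingers. The networks agree on the ball's position, so I'm descending.

```bash
python3 -m creep '0.013 0 -0.03 0 0 0 1;0.0127 0 -0.035 0 0 0 1;0 0 -0.04 0 0 0 1;0 0 -0.035 0 0 0 1;0 0 -0.03 0 0 0 1;0 0 -0.02 0 0 0 1;0 0 -0.0156 0 0 0 1;0 0 0 0 0 0 0;0 0 0 0 0 0 0;0 0 0 0 0 0 0' 60
python3 - <<'E'
from h import *
f=grab_frame("wrist");save(f,"w2.png")
E
```

```text
clock: 4.15
ee_pos: [0.4625, 0.1821, 0.0057]
tcp_rot: [3.141, 0.001, 3.096]
force: [0.2, -0.4, 0.3]
width: 0.497
grasp_force: 0.0
```

View pics/w2.png

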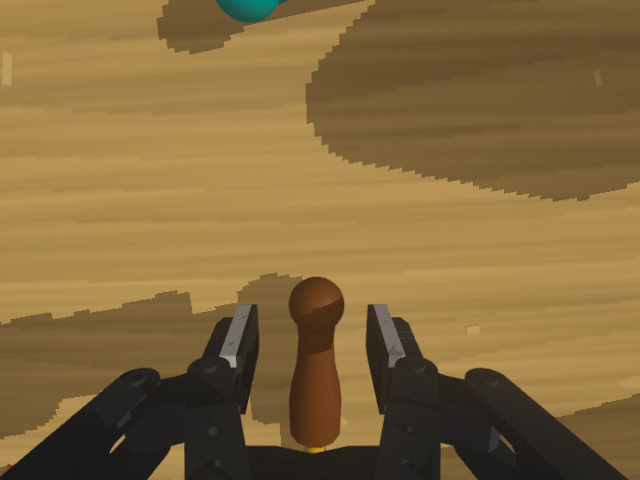

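The ball, at (316,304), sits centrally between the pads. I'll check its fore-aft position before closing.

```bash
python3 - <<'E'
from h import *
f=grab_frame("wrist")
print(world(f,316,303),world(f,316,303,.031))
T=f["extrinsics"];print(-T[:3,:3].T@T[:3,3])
for z in(.005,.0247): print(z,proj(f,[.4625,.1821,z]))
for d in spot_point("wrist","file")[:2]: print(d, proj(f,d["location"]))
E
```

```text
[0.45584119 0.18328148 0.02899559] [0.45481795 0.18330307 0.031     ]
[0.38162186 0.18484776 0.17438308]
0.005 [np.float64(313.496656723086), np.float64(292.2078759204717)]
0.0247 [np.float64(313.7198597220516), np.float64(312.75590511943665)]
{'location': [0.4609, 0.184, 0.0166], 'p': 0.92} [np.float64(317.84288170026974), np.float64(300.28880988685955)]
```

The ball centre is (0.461, 0.183, 0.018), so it's well placed. Closing and lifting next.

```bash
python3 -m creep '0 0 0 0 0 0 -1;0 0 0 0 0 0 -1;0 0 0 0 0 0 -1;0 0 0 0 0 0 -1;0 0 0.01 0 0 0 -1;0 0 0.02 0 0 0 -1;0 0 0.03 0 0 0 -1;0 0 0.03 0 0 0 -1' 60
python3 -m creep '0 0 0.04 0 0 0 -1;0 0 0.04 0 0 0 -1;0 0 0.04 0 0 0 -1;0 0 0.04 0 0 0 -1;0 0 0.03 0 0 0 -1;0 0 0.02 0 0 0 -1;0 0 0 0 0 0 -1;0 0 0 0 0 0 -1;0 0 0 0 0 0 -1'
python3 - <<'E'
from h import *
f=grab_frame("side");save(f,"s2.png")
f=grab_frame("wrist")
for q in("file","file_shoulder","file_tip"):
  for c in("side","wrist"):
    for d in spot_point(c,q)[:2]: print(c,q,d["p"],d["location"])
E
```

```text
clock: 5.3
ee_pos: [0.462, 0.182, 0.0964]
tcp_rot: [3.141, 0.0, 3.096]
force: [-0.8, -0.4, -0.2]
width: -0.001
grasp_force: 0.0
clock: 6.42
ee_pos: [0.4618, 0.1819, 0.3041]
tcp_rot: [-3.141, -0.002, 3.096]
force: [0.4, 0.8, 0.4]
width: -0.002
grasp_force: 0.0
side file 0.89 [0.3359, 0.0391, 0.0218]
side file 0.77 [0.336, 0.1656, 0.0178]
wrist file 0.97 [0.3341, 0.0381, 0.0197]
wrist file 0.81 [0.4617, 0.1814, 0.0169]
side file_shoulder 0.77 [0.4126, 0.016, 0.0095]
side file_shoulder 0.59 [0.5383, 0.1772, 0.0119]
wrist file_shoulder 0.91 [0.5326, 0.1817, 0.0083]
wrist file_shoulder 0.68 [0.3235, 0.2363, 0.0105]
side file_tip 0.78 [0.5216, -0.0213, -0.0037]
side file_tip 0.58 [0.6492, 0.1786, -0.0028]
wrist file_tip 0.91 [0.2974, 0.3513, 0.001]
wrist file_tip 0.67 [0.6077, 0.003, -0.0004]
```

The grip slipped off: the fingers are shut and empty, and the file is still in place. I'll measure where the fingertips really are at the ball's opening.

```bash
python3 -m creep '0 0 0 0 0 0 -0.4;0 0 0 0 0 0 -0.4;0 0 0 0 0 0 -0.4;0 0 0 0 0 0 -0.4'
python3 - <<'E'
from h import *
np.set_printoptions(precision=4,suppress=True)
f=grab_frame("wrist");save(f,"w3.png");s=state();print(s["width"],s["ee_pos"])
P=[]
for v in range(200,480,2):
  for u in range(150,480,2):
    if 0.02<f["range_z"][v,u]<0.26: P.append(np.r_[world(f,u,v)-s["ee_pos"],u,v])
P=np.array(P);
for z in np.arange(-.005,.06,.005):
  Q=P[(P[:,2]>z)&(P[:,2]<z+.005)&(abs(P[:,0])<.05)]
  if len(Q): 
    for sg in(-1,1):
      q=Q[sg*Q[:,1]>0]
      if len(q): print(round(z,3),sg,len(q),"x",q[:,0].min(),q[:,0].max(),"y",q[:,1].min(),q[:,1].max(),"v",q[:,4].min(),q[:,4].max())
for q in("file",):
    for d in spot_point("wrist",q)[:3]: print(q,d["p"],d["location"],proj(f,d["location"]))
E
```

```text
clock: 7.32
ee_pos: [0.4621, 0.182, 0.305]
tcp_rot: [3.142, 0.0, 3.096]
force: [0.5, 0.4, 0.6]
width: 0.292
grasp_force: 0.0
0.29897291770314754 [0.4621 0.182  0.3049]
0.025 -1 18 x -0.010973509896336775 0.007619508158282273 y -0.016288104397541275 -0.013056095579023125 v 302.0 344.0
0.025 1 15 x -0.009617671124392269 0.0051633952799589045 y 0.011716803874617127 0.015833431708740436 v 302.0 336.0
0.03 -1 44 x -0.012098455894087534 0.010127199577336932 y -0.02543192510719461 -0.012768387313447316 v 302.0 352.0
0.03 1 42 x -0.010464994979408337 0.011177934898606579 y 0.011454899405900304 0.02434423169792571 v 302.0 352.0
0.035 -1 77 x -0.011934744019774346 0.006851267140594752 y -0.02674244998133002 -0.012999647493882577 v 308.0 356.0
0.035 1 81 x -0.010345131482905001 0.007018347757253129 y 0.01168579028023442 0.02587704075317221 v 308.0 354.0
0.04 -1 80 x -0.012142001796859758 0.010142982375322851 y -0.02679815424616508 -0.012851025339628813 v 314.0 368.0
0.04 1 79 x -0.010590058653426104 0.012120746302836494 y 0.011504778939262106 0.02595040474457047 v 314.0 368.0
0.045 -1 85 x -0.0
[... 263 characters left out ...]
9212 y -0.02677629795395886 -0.012857170100124993 v 328.0 380.0
0.05 1 99 x -0.01068842876161491 0.010996646831786694 y 0.011457980364671494 0.025985861409740713 v 328.0 382.0
0.055 -1 98 x -0.012040075582682774 0.00969725268622823 y -0.026709282112526378 -0.012910138652972969 v 336.0 396.0
0.055 1 99 x -0.010692810981660805 0.011186308518233046 y 0.011517709954339456 0.02589909824591108 v 336.0 396.0
file 0.93 [0.4623, 0.1806, 0.0186] [np.float64(311.16093298354934), np.float64(183.18773551950585)]
file 0.79 [0.3383, 0.0375, 0.0185] [np.float64(170.7199625007911), np.float64(73.65048274096725)]
file 0.74 [0.3376, 0.1669, 0.0216] [np.float64(292.5218470844109), np.float64(65.63371656822935)]
```

View pics/w3.png

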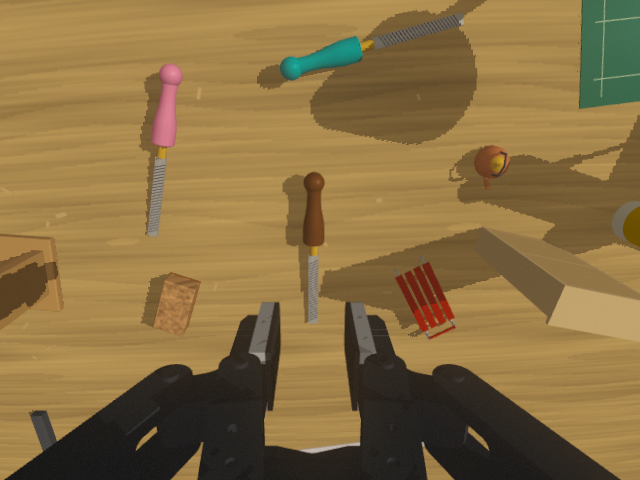

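The pad tips measure about 26 mm behind the reported TCP at this opening, much more than I'd assumed, so the first grasp pinched only the top of the ball. I'll go lower in stages and measure the tip height against the bench.

```bash
python3 -m creep '0 0 -0.03 0 0 0 0.1;0 0 -0.04 0 0 0 0.1;0 0 -0.05 0 0 0 0.1;0 0 -0.05 0 0 0 0.1;0 0 -0.045 0 0 0 0.1;0 0 -0.035 0 0 0 0.1;0 0 -0.025 0 0 0 0.1;0 0 -0.015 0 0 0 0.1;0 0 -0.01 0 0 0 0.1;0 0 0 0 0 0 0.1;0 0 0 0 0 0 0.1'
cat > tips.py <<'E'
from h import *
f=grab_frame("wrist");s=state();print(s["width"],s["ee_pos"],s["force"])
for sg,r in((-1,(180,310)),(1,(320,450))):
  P=np.array([world(f,u,v) for v in range(280,400) for u in range(*r) if .02<f["range_z"][v,u]<.4])
  d=P-s["ee_pos"]
  q=P[(abs(d[:,0])<.014)&(sg*d[:,1]>.014)&(sg*d[:,1]<.035)]
  q=q[q[:,2]>.006]
  print(sg,np.percentile(q[:,2],[0,1,3,10]),np.percentile(q[:,1],[2,98]))
E
python3 tips.py
```

```text
clock: 8.8
ee_pos: [0.4625, 0.1821, 0.0056]
tcp_rot: [3.141, 0.001, 3.096]
force: [-0.5, 0.3, -0.3]
width: 0.549
grasp_force: 0.0
0.5465767646901716 [0.46250004 0.18209363 0.00562503] [-0.32773905 -1.03253843 -0.13894859]
-1 [0.03377678 0.03673579 0.03934789 0.04494484] [0.14750857 0.15860945]
1 [0.03414585 0.03701521 0.03988337 0.04564362] [0.20435811 0.21671429]
```

Tips are at z=0.034 with the TCP at 0.0056, which confirms the offset. I'll lower another 24 mm and close.

```bash
python3 -m creep '0 0 -0.008 0 0 0 0.1;0 0 -0.008 0 0 0 0.1;0 0 -0.008 0 0 0 0.1;0 0 0 0 0 0 0.1'
python3 tips.py
python3 -m creep '0 0 0 0 0 0 -1;0 0 0 0 0 0 -1;0 0 0 0 0 0 -1;0 0 0 0 0 0 -1;0 0 0 0 0 0 -1;0 0 0 0 0 0 -1' 60
```

```text
clock: 9.35
ee_pos: [0.4617, 0.1819, -0.0199]
tcp_rot: [-3.141, -0.001, 3.096]
force: [-0.2, -0.7, -0.4]
width: 0.55
grasp_force: 0.0
0.5488712430372265 [ 0.46192703  0.18192936 -0.01949637] [-0.27826854  0.36636623  0.794142  ]
-1 [0.00853897 0.01115342 0.01394799 0.01953582] [0.14730243 0.1584297 ]
1 [0.00871673 0.01129247 0.01422736 0.02009081] [0.204181   0.21645988]
clock: 10.15
ee_pos: [0.4622, 0.182, -0.019]
tcp_rot: [3.141, 0.0, 3.096]
force: [-0.4, 0.2, -0.1]
width: 0.246
grasp_force: 58.6
```

```bash
python3 -m creep '0 0 0.01 0 0 0 -1;0 0 0.02 0 0 0 -1;0 0 0.03 0 0 0 -1;0 0 0.035 0 0 0 -1;0 0 0.035 0 0 0 -1;0 0 0.035 0 0 0 -1;0 0 0.035 0 0 0 -1;0 0 0.035 0 0 0 -1;0 0 0.025 0 0 0 -1;0 0 0.02 0 0 0 -1;0 0 0 0 0 0 -1;0 0 0 0 0 0 -1'
python3 - <<'E'
from h import *
f=grab_frame("side");save(f,"s3.png")
for c in("side",):
  for q in("file","file_tip"):
    for d in spot_point(c,q)[:3]: print(c,q,d["p"],d["location"])
E
```

```text
clock: 11.65
ee_pos: [0.4616, 0.1818, 0.2604]
tcp_rot: [-3.141, -0.001, 3.096]
force: [-0.2, -0.1, -0.5]
width: 0.242
grasp_force: 58.7
side file 0.92 [0.3378, 0.0391, 0.025]
side file 0.63 [0.4608, 0.1848, 0.2981]
side file 0.58 [0.3365, 0.1644, 0.0182]
side file_tip 0.88 [0.2975, 0.3535, 0.0022]
side file_tip 0.6 [0.5189, -0.0161, -0.0025]
side file_tip 0.57 [0.6492, 0.177, 0.2699]
```

View pics/s3.png

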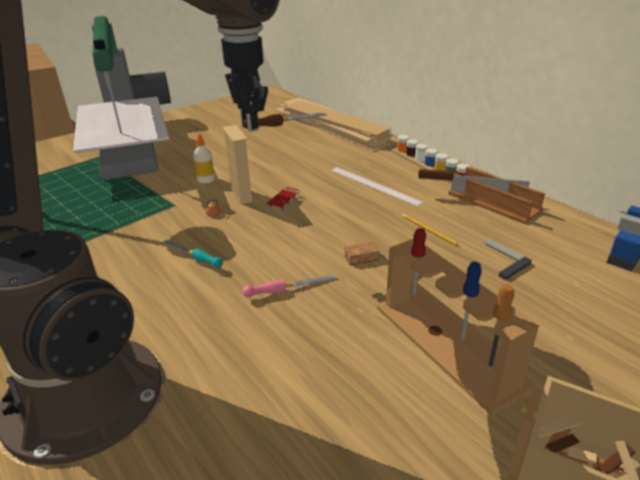

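The side view shows the file held level at (250–325,118). I'll ease the grip gradually.

```bash
python3 -m creep '0 0 0 0 0 0 -1;0 0 0 0 0 0 -1;0 0 0 0 0 0 -1' 20
python3 -m creep '0 0 0 0 0 0 -0.54;0 0 0 0 0 0 -0.54'
python3 -m creep '0 0 0 0 0 0 -0.52;0 0 0 0 0 0 -0.52'
```

```text
clock: 12.18
ee_pos: [0.4621, 0.182, 0.2608]
tcp_rot: [3.142, -0.0, 3.096]
force: [-0.5, -0.2, -0.8]
width: 0.236
grasp_force: 58.7
clock: 12.42
ee_pos: [0.4621, 0.182, 0.2609]
tcp_rot: [3.141, -0.0, 3.096]
force: [0.0, 0.5, -1.2]
width: 0.24
grasp_force: 58.7
clock: 12.68
ee_pos: [0.4621, 0.182, 0.2609]
tcp_rot: [3.142, 0.0, 3.096]
force: [-0.3, -0.3, -0.0]
width: 0.242
grasp_force: 55.2
```

```bash
python3 -m creep '0 0 0 0 0 0 -0.51;0 0 0 0 0 0 -0.51' | tail -2
python3 -m creep '0 0 0 0 0 0 -0.50;0 0 0 0 0 0 -0.50' | tail -2
python3 -m creep '0 0 0 0 0 0 -0.49;0 0 0 0 0 0 -0.49' | tail -2
```

```text
width: 0.248
grasp_force: 45.5
width: 0.248
grasp_force: 36.3
width: 0.26
grasp_force: 27.7
```

```bash
python3 -m creep '0 0 0 0 0 0 -0.48;0 0 0 0 0 0 -0.47;0 0 0 0 0 0 -0.47;0 0 0 0 0 0 -0.47' | tail -2
python3 -m creep '0 0 0 0 0 0 -0.467;0 0 0 0 0 0 -0.467;0 0 0 0 0 0 -0.467' | tail -2
```

```text
width: 0.27
grasp_force: 12.7
width: 0.263
grasp_force: 10.8
```

```bash
python3 -m creep '0 0 0 0 0 0 -0.463;0 0 0 0 0 0 -0.463;0 0 0 0 0 0 -0.463' | tail -2
python3 -m creep '0 0 0 0 0 0 -0.460;0 0 0 0 0 0 -0.460;0 0 0 0 0 0 -0.460' | tail -2
python3 -m creep '0 0 0 0 0 0 -0.458;0 0 0 0 0 0 -0.458;0 0 0 0 0 0 -0.458' | tail -3
python3 - <<'E'
from h import *
f=grab_frame("side");save(f,"s4.png")
for q in("file","file_shoulder","file_tip"):
    for d in spot_point("side",q): print(q,d["p"],d["location"])
E
```

```text
width: 0.27
grasp_force: 8.4
width: 0.271
grasp_force: 6.8
force: [-0.1, 0.2, -0.5]
width: 0.27
grasp_force: 5.8
file 0.91 [0.4604, 0.1829, 0.2999]
file 0.78 [0.3382, 0.0428, 0.0195]
file 0.62 [0.3339, 0.166, 0.0162]
file_shoulder 0.98 [0.4865, 0.1792, 0.2309]
file_shoulder 0.81 [0.4128, 0.0122, 0.01]
file_shoulder 0.3 [0.4612, 0.1869, 0.302]
file_tip 0.82 [0.2973, 0.3516, 0.0028]
file_tip 0.7 [0.5176, 0.1826, 0.1134]
file_tip 0.69 [0.5558, 0.4258, -0.0028]
file_tip 0.59 [0.5231, -0.0196, -0.0]
```

Swinging: it's 18° off plumb at 5.8 N. I'll ease a little more.

```bash
python3 -m creep '0 0 0 0 0 0 -0.456;0 0 0 0 0 0 -0.455;0 0 0 0 0 0 -0.454;0 0 0 0 0 0 -0.454' | tail -1
python3 -m creep '0 0 0 0 0 0 -0.453;0 0 0 0 0 0 -0.452;0 0 0 0 0 0 -0.452' | tail -1
python3 -m creep '0 0 0 0 0 0 -0.451;0 0 0 0 0 0 -0.450;0 0 0 0 0 0 -0.450;0 0 0 0 0 0 -0.450' | tail -1
python3 - <<'E'
from h import *
f=grab_frame("side");save(f,"s5.png")
for q in("file","file_shoulder","file_tip"):
    for d in spot_point("side",q):
      if d["location"][2]>.05:print(q,d["p"],d["location"])
E
```

```text
grasp_force: 3.9
grasp_force: 3.1
grasp_force: 2.4
file 0.94 [0.4611, 0.1829, 0.2999]
file_shoulder 0.73 [0.4706, 0.1804, 0.2254]
file_shoulder 0.19 [0.4764, 0.1841, 0.1078]
file_tip 0.95 [0.4773, 0.1842, 0.1089]
file_tip 0.74 [0.5332, -0.3925, 0.1441]
```

About 5° off plumb at 2.4 N. Clamping now, then I'll take out the remaining tilt with the tool.

```bash
python3 -m creep '0 0 0 0 0 0 -0.47;0 0 0 0 0 0 -0.50;0 0 0 0 0 0 -1;0 0 0 0 0 0 -1;0 0 0 0 0 0 -1;0 0 0 0 0 0 -1;0 0 0 0 0 0 -1' 50
python3 - <<'E'
from h import *
f=grab_frame("top");save(f,"t5.png")
f=grab_frame("side");
for q in("file","file_shoulder","file_tip","rack","awl","screwdriver","round_file"):
    for d in spot_point("side",q)[:4]:
      if d["location"][2]>.05 or q=="rack":print(q,d["p"],d["location"])
E
```

```text
clock: 18.08
ee_pos: [0.4621, 0.182, 0.2609]
tcp_rot: [3.142, 0.0, 3.096]
force: [0.1, 0.4, -0.7]
width: 0.248
grasp_force: 48.9
file 0.6 [0.4624, 0.1824, 0.2994]
file_shoulder 0.85 [0.4746, 0.1813, 0.2256]
file_tip 0.77 [0.4907, 0.185, 0.1066]
rack 0.65 [0.544, -0.299, 0.0034]
awl 0.68 [0.5528, -0.2046, 0.1431]
screwdriver 0.83 [0.5446, -0.3295, 0.1432]
screwdriver 0.3 [0.5541, -0.2046, 0.1415]
round_file 0.97 [0.5336, -0.394, 0.1458]
```

```bash
python3 -m creep '0 0 0 0 3 0 -1;0 0 0 0 3 0 -1;0 0 0 0 0 0 -1;0 0 0 0 0 0 -1;0 0 0 0 0 0 -1'
cat > tilt.py <<'E'
from h import *
A={}
for k in range(3):
  for c in("side","wrist"):
    f=grab_frame(c)
    for q in("file","file_shoulder","file_tip"):
      for d in spot_point(c,q):
        if d["location"][2]>.05 and d["p"]>.4 and np.linalg.norm(np.array(d["location"])[:2]-state()["ee_pos"][:2])<.06: A.setdefault((c,q),[]).append(d["location"])
for k,v in A.items(): print(k,len(v),np.round(np.mean(v,0),4))
E
python3 tilt.py
```

```text
clock: 19.15
ee_pos: [0.4619, 0.182, 0.261]
tcp_rot: [-3.137, -0.104, 3.096]
force: [-0.5, -0.7, -1.1]
width: 0.248
grasp_force: 48.9
('side', 'file') 3 [0.4649 0.1835 0.2994]
('side', 'file_shoulder') 3 [0.4702 0.1817 0.2238]
('side', 'file_tip') 3 [0.4743 0.1843 0.1055]
('wrist', 'file') 3 [0.4645 0.1811 0.2963]
('wrist', 'file_shoulder') 3 [0.4677 0.181  0.2231]
('wrist', 'file_tip') 3 [0.4739 0.1822 0.1091]
```

```bash
python3 -m creep '0 -0.01 0 0 1.5 0 -1;0 -0.02 0 0 1.5 0 -1;0 -0.035 0 0 0 -0.4 -1;0 -0.045 0 0 0 -0.4 -1;0 -0.05 0 0 0 -0.4 -1;0 -0.055 0 0 0 -0.4 -1;0 -0.055 0 0 0 -0.4 -1;0 -0.05 0 0 0 -0.4 -1;0 -0.045 0 0 0 -0.4 -1;0 -0.035 0 0 0 -0.4 -1;0 -0.025 0 0 0 -0.2 -1;0 -0.015 0 0 0 0 -1'
python3 -m creep '0 0 0 0 0 0 -1;0 0 0 0 0 0 -1;0 0 0 0 0 0 -1'
python3 tilt.py
python3 - <<'E'
from h import *
f=grab_frame("wrist");save(f,"w6.png")
for q in("rack","notch","awl","screwdriver","round_file"):
    for d in spot_point("wrist",q)[:2]: print(q,round(d["p"],2),np.round(d["location"],4),np.round(proj(f,d["location"])))
print(proj(f,[.5475,-.266,.145]))
E
```

```text
clock: 21.85
ee_pos: [0.4617, -0.2595, 0.2607]
tcp_rot: [-3.135, -0.158, 3.035]
force: [-0.9, 0.3, 0.4]
width: 0.243
grasp_force: 49.0
clock: 22.22
ee_pos: [0.4622, -0.2572, 0.2611]
tcp_rot: [-3.134, -0.157, 3.037]
force: [0.0, 0.4, -0.1]
width: 0.245
grasp_force: 49.0
('side', 'file') 3 [ 0.4656 -0.2561  0.2999]
('side', 'file_shoulder') 3 [ 0.4697 -0.2566  0.224 ]
('side', 'file_tip') 3 [ 0.4666 -0.2553  0.1059]
('wrist', 'file') 2 [ 0.4708 -0.2576  0.2972]
('wrist', 'file_shoulder') 3 [ 0.4639 -0.257   0.2223]
('wrist', 'file_tip') 3 [ 0.4675 -0.2584  0.1087]
rack 0.81 [ 0.5434 -0.2968 -0.004 ] [288. 298.]
awl 0.91 [ 0.5532 -0.2041  0.1463] [395. 356.]
awl 0.72 [ 0.4662 -0.2575  0.2975] [316. 331.]
screwdriver 0.6 [ 0.5376 -0.3278  0.143 ] [236. 350.]
round_file 0.98 [ 0.5332 -0.3935  0.1458] [152. 354.]
[np.float64(314.952639906942), np.float64(355.83050873690456)]
```

View pics/w6.png

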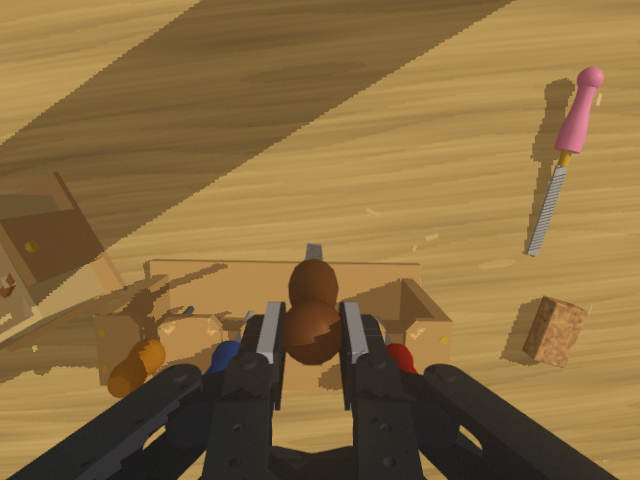

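The wrist view shows the file hanging plumb, with its ball at (313,330). The rack is square in the frame, with its front base edge at y≈261 px running from (150,261) to (420,263). The empty notch is right behind the file. I'll refine the rack pose from its base edge and rail depth.

```bash
python3 - <<'E'
from h import *
np.set_printoptions(precision=4,suppress=True)
f=grab_frame("wrist")
a=world(f,150,261,.012);b=world(f,420,263.5,.012);print("base front corners",a,b,np.linalg.norm(a-b))
yaw=np.arctan2(-(b-a)[0],(b-a)[1]);print("yaw",np.degrees(yaw))
R=np.array([[np.cos(yaw),-np.sin(yaw)],[np.sin(yaw),np.cos(yaw)]])
o=(a+b)[:2]/2+R@[.045,0];print("origin",o,"notch",o+R@[0,.032])
g=grab_frame("top")
for nm,h in(("wrist",f),("top",g)):
  P=np.array([world(h,u,v) for v in range(150,479) for u in range(80,560) if h["range_z"][v,u]>0])
  Q=P[(P[:,2]>.14)&(P[:,2]<.15)&(abs(P[:,0]-.545)<.06)&(abs(P[:,1]+.3)<.17)]
  q=(Q[:,:2]-o)@R
  print(nm,len(q),"z",np.median(Q[:,2]),"x",np.percentile(q[:,0],[1,99]),"y",np.percentile(q[:,1],[0.5,99.5]))
  for x in np.arange(-.03,.03,.006):
    s=q[(q[:,0]>x)&(q[:,0]<x+.006)]
    print(round(x,3),"".join("#" if ((s[:,1]>y)&(s[:,1]<y+.003)).any() else "." for y in np.arange(-.03,.09,.003)))
E
```

```text
base front corners [ 0.4822 -0.4409  0.012 ] [ 0.515  -0.1477  0.012 ] 0.2949836989710874
yaw -6.392671051637743
origin [ 0.5433 -0.2993] notch [ 0.5469 -0.2675]
wrist 9058 z 0.14433549410517632 x [-0.0303  0.0292] y [-0.14    0.1386]
-0.03 ..###...............................###.
-0.024 .###.................................###
-0.018 ###...................................##
-0.012 ##....................................##
-0.006 .............##...........##............
-0.0 .............####.......####............
0.006 .............###############............
0.012 .............###############............
0.018 ............#################...........
0.024 ............#################...........
top 892 z 0.14541745012809698 x [-0.0297  0.0299] y [0.0227 0.1413]
-0.03 ..........................#############.
-0.024 ...........................#############
-0.018 ........................################
-0.012 .......................#################
-0.006 .......................###############..
-0.0 ........................#############...
0.006 ..................###################...
0.012 ..................####################..
0.018 ................########################
0.024 ................###.################.###
```

Notch at about (0.547, −0.267), yaw −6.3°. The file is 80 mm in front and about 1 mm off the centreline. I'll lower to just above rail height and re-measure.

```bash
python3 -m creep '0 0 -0.01 0 0 0 -1;0 0 -0.016 0 0 0 -1;0 0 -0.018 0 0 0 -1;0 0 -0.016 0 0 0 -1;0 0 -0.01 0 0 0 -1;0 0 -0.004 0 0 0 -1;0 0 0 0 0 0 -1;0 0 0 0 0 0 -1'
python3 tilt.py
```

```text
clock: 24.82
ee_pos: [0.4623, -0.2581, 0.1874]
tcp_rot: [-3.134, -0.156, 3.036]
force: [-0.8, -0.3, -1.5]
width: 0.246
grasp_force: 49.0
('side', 'file') 3 [ 0.467  -0.2576  0.2255]
('side', 'file_shoulder') 3 [ 0.4684 -0.2606  0.1499]
('wrist', 'file') 3 [ 0.4669 -0.2607  0.2226]
('wrist', 'file_shoulder') 3 [ 0.464  -0.2586  0.1466]
```

```bash
python3 -m creep '0.008 -0.0009 0 0 0 0 -1;0.012 -0.0013 0 0 0 0 -1;0.012 -0.0013 0 0 0 0 -1;0.01 -0.0011 0 0 0 0 -1;0.006 -0.0006 0 0 0 0 -1;0 0 0 0 0 0 -1'
python3 tilt.py
python3 - <<'E'
from h import *
f=grab_frame("side");save(f,"s7.png")
u,v=map(int,proj(f,[.51,-.262,.17]))
cv2.imwrite("pics/s7c.png",cv2.resize(f["frame"][v-100:v+100,u-120:u+120,::-1],None,fx=3,fy=3))
E
```

```text
clock: 26.78
ee_pos: [0.5104, -0.2631, 0.1867]
tcp_rot: [-3.135, -0.157, 3.036]
force: [-0.4, 0.9, -0.9]
width: 0.245
grasp_force: 49.0
('side', 'file') 3 [ 0.5128 -0.2619  0.2261]
('side', 'file_shoulder') 3 [ 0.5173 -0.2647  0.1509]
('wrist', 'file') 3 [ 0.514  -0.2629  0.2221]
('wrist', 'file_shoulder') 3 [ 0.5126 -0.2628  0.1457]
('wrist', 'file_tip') 1 [ 0.515  -0.2627  0.2232]
```

View pics/s7c.png

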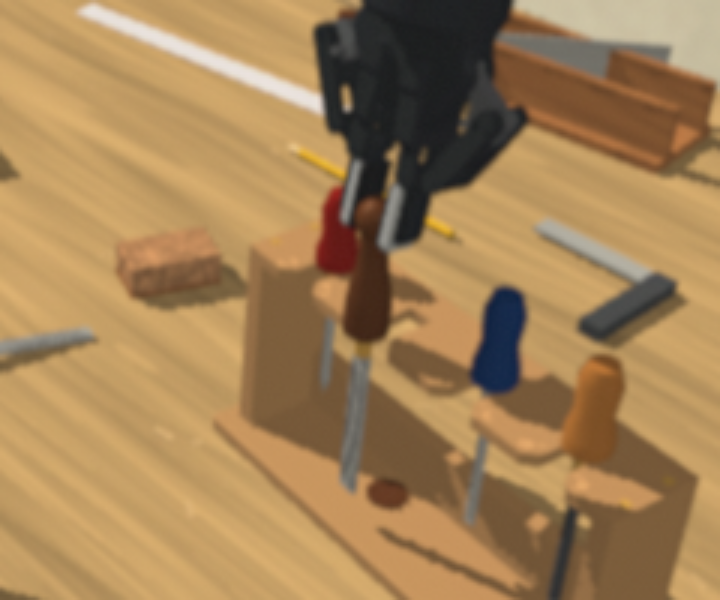

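The crop shows the file entering the flared mouth of the empty notch, with the handle shoulder just above the rail and its tip by the tag at (388,492). Continuing in.

```bash
python3 -m creep '0.006 -0.0007 0 0 0 0 -1;0.008 -0.0009 0 0 0 0 -1;0.008 -0.0009 0 0 0 0 -1;0.006 -0.0007 0 0 0 0 -1;0 0 0 0 0 0 -1;0 0 0 0 0 0 -1'
python3 tilt.py
python3 - <<'E'
from h import *
f=grab_frame("side")
for q in("awl","screwdriver","round_file"):
    for d in spot_point("side",q)[:1]: print(q,round(d["p"],2),np.round(d["location"],4))
E
```

```text
clock: 28.78
ee_pos: [0.538, -0.2663, 0.1868]
tcp_rot: [-3.135, -0.157, 3.036]
force: [-0.4, -1.0, 0.4]
width: 0.25
grasp_force: 49.0
('side', 'file') 4 [ 0.5424 -0.2656  0.2074]
('side', 'file_shoulder') 3 [ 0.5447 -0.2673  0.1503]
('wrist', 'file') 3 [ 0.5438 -0.2667  0.2209]
('wrist', 'file_shoulder') 3 [ 0.5397 -0.2655  0.1482]
awl 0.56 [ 0.5544 -0.2064  0.1407]
screwdriver 0.92 [ 0.5417 -0.3306  0.143 ]
round_file 0.59 [ 0.5359 -0.3934  0.1469]
```

```bash
python3 -m creep '0 0 -0.0015 0 0 0 -1;0 0 -0.0015 0 0 0 -1;0 0 0 0 0 0 -1' | grep -E 'ee|force'
python3 -m creep '0 0 -0.001 0 0 0 -1;0 0 0 0 0 0 -1' | grep -E 'ee|force'
python3 -m creep '0 0 -0.001 0 0 0 -1;0 0 0 0 0 0 -1' | grep -E 'ee|force'
```

```text
ee_pos: [0.5381, -0.2664, 0.1837]
force: [0.2, 0.3, -0.5]
grasp_force: 49.0
ee_pos: [0.5381, -0.2664, 0.1829]
force: [-0.9, 0.7, -0.7]
grasp_force: 49.0
ee_pos: [0.5381, -0.2664, 0.1819]
force: [-0.3, 0.1, -0.6]
grasp_force: 49.0
```

```bash
for i in 1; do python3 -m creep '0 0 -0.001 0 0 0 -1;0 0 0 0 0 0 -1' | grep -E 'ee|force'; done
python3 -m creep '0 0 -0.001 0 0 0 -1;0 0 0 0 0 0 -1' | grep -E 'ee|force'
```

```text
ee_pos: [0.5383, -0.2665, 0.1814]
force: [0.4, 0.4, 3.6]
grasp_force: 49.4
ee_pos: [0.5386, -0.2666, 0.1812]
force: [-0.3, 1.3, 10.7]
grasp_force: 50.0
```

Contact with the rail at 10 N. I'll relax it slightly, hold, then open partway and retreat along the tool axis.

```bash
python3 -m creep '0 0 0.0006 0 0 0 -1;0 0 0 0 0 0 -1;0 0 0 0 0 0 -1' | grep -E 'ee|force'
python3 tilt.py
python3 -m creep '0 0 0 0 0 0 -0.45;0 0 0 0 0 0 -0.4;0 0 0 0 0 0 -0.3;0 0 0 0 0 0 -0.15;0 0 0 0 0 0 -0.05;0 0 0 0 0 0 -0.05;0 0 0 0 0 0 -0.05'
python3 tilt.py
```

```text
ee_pos: [0.5384, -0.2666, 0.1813]
force: [-0.3, 0.3, 7.5]
grasp_force: 49.5
('side', 'file') 3 [ 0.5425 -0.2654  0.2197]
('side', 'file_shoulder') 3 [ 0.5452 -0.2668  0.1458]
('wrist', 'file') 3 [ 0.5433 -0.2676  0.2162]
('wrist', 'file_shoulder') 3 [ 0.5416 -0.265   0.1433]
clock: 34.0
ee_pos: [0.5381, -0.2664, 0.1805]
tcp_rot: [-3.134, -0.157, 3.036]
force: [-0.3, -0.0, 0.3]
width: 0.474
grasp_force: 0.0
('side', 'file') 3 [ 0.542  -0.2665  0.2197]
('side', 'file_shoulder') 3 [ 0.5444 -0.2683  0.1451]
('wrist', 'file') 3 [ 0.5434 -0.2676  0.2165]
('wrist', 'file_shoulder') 3 [ 0.5408 -0.2665  0.1426]
```

Released and steady. Retreating upward.

```bash
python3 -m creep '0.0013 0 0.008 0 0 0 -0.05;0.0025 0 0.016 0 0 0 -0.05;0.004 0 0.025 0 0 0 -0.05;0.005 0 0.03 0 0 0 -0.05;0.005 0 0.03 0 0 0 -0.05;0.005 0 0.03 0 0 0 -0.05;0 0 0.02 0 0 0 -0.05;0 0 0 0 0 0 -0.05;0 0 0 0 0 0 -0.05;0 0 0 0 0 0 -0.05'
python3 - <<'E'
from h import *
f=grab_frame("side")
for q in("file","file_shoulder","file_tip","awl","screwdriver","round_file"):
    for d in spot_point("side",q)[:4]:
      if d["location"][1]<-.1: print(q,round(d["p"],2),np.round(d["location"],4))
u,v=map(int,proj(f,[.54,-.262,.15]))
cv2.imwrite("pics/s9c.png",cv2.resize(f["frame"][v-100:v+100,u-120:u+120,::-1],None,fx=3,fy=3))
E
```

```text
clock: 36.45
ee_pos: [0.5607, -0.2663, 0.3387]
tcp_rot: [-3.135, -0.158, 3.036]
force: [-0.7, -0.9, -0.5]
width: 0.476
grasp_force: 0.0
file 0.74 [ 0.5428 -0.2659  0.2191]
file_shoulder 0.94 [ 0.5449 -0.2661  0.1437]
file_tip 0.57 [ 0.5411 -0.2648  0.0256]
awl 0.98 [ 0.5538 -0.2067  0.144 ]
screwdriver 0.66 [ 0.5419 -0.3299  0.1442]
round_file 0.76 [ 0.5361 -0.3945  0.1463]
```

View pics/s9c.png

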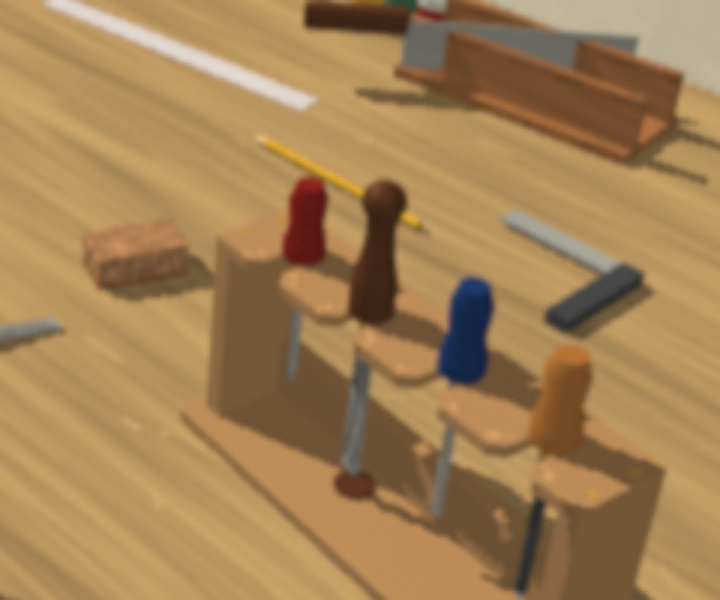

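The file hangs plumb in the notch with its tip over the tag at (353,483). The other tools haven't moved and the gripper is clear, so I'm handing in.

```bash
python3 -c "
from bench import *
print(close_job())"
```

```text
the job is handed in; nothing more can be done
None
```

The file hangs plumb and released in the empty notch, its shoulder on the rail. The other tools did not shift, and the job was handed in at about 36.5 s after one missed first grasp; no verdict was shown.

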